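# Index the sample carousel to bring the tall beaker under the electrode

## Robot

A 6-joint arm with a two-finger parallel gripper is mounted at the origin on the work surface. World frame = base frame: x ahead of the robot, y to its left, z up, the work surface at z = 0. Lengths are in m, angles in rad, forces in N, time in s.
With the tool pointing down it reaches from about 0.325 to 0.85 m from the base axis. Payload 15.5 kg.
Tool frame: the origin (TCP) lies at the very end of the fingers, on their centre line; the grasp point (between the pads) lies 19 mm behind it; x points along the fingers, z is the direction in which the jaws open and shut, and the axes are right-handed (so a half turn about x gives the same grasp; the last joint's range is limited). The gripper opens to 91 mm and grips with 3 to 60 N. Pads are 32 mm wide; open, the fingers measure 118 mm over their backs; the gripper's body (76 mm by 178 mm) begins 60 mm behind the grasp point.
Start: joints at [1.214, 0.494, 1.345, -0, 1.302, -0.096], TCP at [0.161, 0.604, 0.214] pointing down, gripper open.
Joint ranges: [-2.91, 2.91], [-0.82, 2.16], [0.22, 2.67], [-1.22, 4.37], [0.12, 2.79], [-3.08, 3.08]. Speed limits (rad/s): [1.89, 1.89, 2.57, 3.01, 3.01, 3.01].

## Interface

Orientations are given as a rotation vector (axis times angle).
In Python, from cell import sensors, snapshot, get_calibration, r gives the robot as it stands. The module is installed in compiled form; this text tells all that it offers.
- The arm moves only by the tool step_arm, never from a script. Its arguments are lists of equal length, an entry for each row: "translation": the shift along the tool's x, y, z in mm, a list of three; "yaw": the turn about the tool's x in rad; "grip": the finger opening in mm, from 0 to 91.2. A call has exactly 10 rows; each row shifts and turns the pose as measured when the row begins, along the tool's axes as they then stand; what a row does not reach is not made up. A row lasts 1/10 s, in which the tool goes at most 50 mm and 8.59 degrees, less where a joint would pass 70% of its speed; a pose out of reach is approached as far as the arm can. A call with a gripper value outside its range is refused whole. The fingers move at their own pace and stop on an object; the grip force is fixed at half the most. Time passes only in rows, so rows that do not move let the fingers close, or fill a call up. It gives the time, the measured TCP pose, the force and the opening at its end, in the units of the state.
- sensors.get_obs(): the state, without advancing time (a new reading comes with each control period).
- snapshot(name): name is "scene" or "top" or "wrist"; returns the picture (384x512x3 uint8, blue, green, red); there is no depth.
- get_calibration(name): a dict with "fx", "fy", "cx", "cy" (pixels), "rvec" (rotation vector, rad) and "tvec" (3), from world to camera coordinates, as OpenCV has them; the wrist camera has in their place "T_tool_cam" (4x4, takes a point from camera to tool coordinates, whose origin is the TCP and whose axes are the tool frame's). Camera axes: x right, y down, z forward; pixel columns grow to the right and rows downward; lengths in m; the calibration is good to about 2 mm. A picture is of the moment at which its call begins: read the wrist's pose just before it. get_calibration takes no time and is no camera call.
- r.job_done(): hands the job in, once; it reports no verdict.
The state is a dict: "time_s": time; "q": joint angles; "qd": joint speeds; "joint_efforts": joint torques, N m; "position": TCP position; "ee_rot": TCP orientation; "force": force on the tool from outside, world axes, zero at the start; "wrist_torque": the same for the moment, N m; "width": opening from 0.0 (shut) to 1.0 (fully open).
Only numpy, scipy, OpenCV 4.12 (cv2) and the standard library are available. Lean on these libraries where they do the work, as an engineer would, in place of code of your own. Each camera call takes 0.05 s, during which the arm holds its last target. There are 200 camera calls.

## Task

Pull up the black knob of the sample carousel's sprung index pin, turn the carousel to the next hole so that the tall beaker comes under the pH electrode, and let the pin spring fully home in that hole. Feel for the hole gently: the pin and the index plate must never be forced. Leave all beakers standing in their pockets and leave the other things on the bench alone.

Things in the scene. Friction and masses are not known exactly. Their poses are not given: they have to be found in the camera images.
- stand: fixed base of the carousel: grey plate 300 (x) by 270 mm (y), 12 mm thick; origin at the centre of its underside, on the carousel's upright turning axis; x points from the knob side to the electrode side, y to the left, z up. On its -x side it carries an arc-shaped flat index plate (radius 105 to 135 mm) with three holes. Force on the stand and plate, from pin or robot, must stay under 30 N
- middle_hole (a point): mouth of the middle hole, where the pin starts, 120 mm from the axis, 45 mm above the bench. All holes are square, 12 mm wide, 20 mm deep; the pin is 10 mm thick and drops in only within about 1 mm. Between and beyond the holes the plate's top is smooth and unbroken over the whole swing (45 mm high, 0.3 mm lower on the side blocks)
- left_hole_about (a point): roughly where the left (+y) hole is: 45 degrees round the axis from the middle hole. The real hole is in a steel block clamped there by hand and lies anywhere from 37 to 53 degrees, on the same 120 mm radius: up to 17 mm either way along the arc from this point. Find it by feel or eye
- right_hole_about (a point): the same for the right (-y) hole: 45 degrees round to the other side, the real hole anywhere from 37 to 53 degrees
- carousel (a joint): angle of the carousel, rad, 0 at the start, growing counter-clockwise seen from above; negative angles take the knob to the left (+y) hole and the beaker at +y under the electrode. Turning takes about 1 N at the knob with the pin out, 3 to 6 N while the pin rides on the index plate, between stops at -1.05 and 1.05
- carousel_hub (a point): top of the hub on the turning axis, 72 mm above the bench. The carousel is a flat grey disc 184 mm in diameter, its top 62 mm above the bench, with a 34 mm wide arm that reaches out to the pin and five round beaker pockets 12 mm high at 65 mm radius: one opposite the pin, the others 45 and 90 degrees to each side of that one
- index_pin (a joint): how far the sprung index pin is pulled up, m: 0 fully home, about 0.012 when its tip rests on the index plate, 0.020 at its stop. The spring pushes it down with 6 N when home and 10 N when fully out; let go over a hole it snaps home by itself, elsewhere it rides on the plate
- knob (a point): centre of the grip of the black knob on top of the pin, 120 mm from the axis, 102 mm above the bench when home; turns with the carousel, rises with the pin. The grip is a round upright barrel 28 mm in diameter (13 mm up, 17 mm down from here), with a rim 33 mm wide above it that ends 23 mm above this point. The steel bush below ends 70 mm above the bench
- electrode_tip (a point): lower tip of the pH electrode, a 12 mm thick upright rod, 168 mm above the bench and 65 mm from the axis on the stand's +x side, held by a post 128 mm from the axis; post, arm and electrode reach 252 mm above the bench. Beakers pass beneath the tip
- tall_beaker: white plastic beaker 41 mm in diameter, 92 mm high, origin at the centre of its underside; it stands in the carousel pocket 45 degrees to the left (+y) or right (-y) of the electrode, and turns with the carousel
- low_beaker: white plastic beaker 41 mm in diameter, 50 mm high, in the pocket on the other side; origin under its centre
- low_beaker_2: the same kind of low beaker, in the pocket that starts under the electrode; origin under its centre
- vial: small white capped bottle 28 mm in diameter, 50 mm high, standing near the stand; to be left alone
- vial_2: another such small bottle, beside the stand; to be left alone
- electrode_cap: black cap, 35 x 28 x 16 mm, on the bench near the stand; to be left alone
- amber_bottle: amber bottle 64 mm in diameter, 120 mm high; to be left alone
- meter: black handheld meter 150 x 85 x 42 mm lying on the bench; to be left alone
- wash_bottle: white bottle with a blue cap, 68 mm in diameter, 150 mm high; to be left alone
Mind the look-alikes: they are no part of the job. What is shaped like the low_beaker_2 but green is not meant.

How it is judged:
On the way, in this order (a step that is already met when the one before it is completed fails the run):
1. the index pin is pulled clear of the index plate (value of joint index_pin above 0.0115 m), for 0.1 s.
2. with the pin still out, the carousel is turned so that the tall beaker comes nearer than 35 mm (in plan) to the electrode (value of joint index_pin above 0.008 m and horizontal distance between tall_beaker and electrode_tip below 0.035 m), for 0.05 s.
At the end, for the whole second after the job is handed in: the index pin is home in the next hole (pulled less than 2.5 mm), the tall beaker stands under the electrode (within 14 mm in plan), the carousel is at rest, and all three beakers stand upright (within 0.12 rad) in their pockets, their undersides 58 to 67 mm above the bench (value of joint index_pin below 0.0025 m and horizontal distance between tall_beaker and electrode_tip below 0.014 m and velocity of joint carousel between -0.05 and 0.05 rad/s and angle between each of tall_beaker, low_beaker, low_beaker_2's own z axis and vertical below 0.12 rad and height (world z) of tall_beaker between 0.058 and 0.067 m and height (world z) of low_beaker between 0.058 and 0.067 m and height (world z) of low_beaker_2 between 0.058 and 0.067 m); the robot touches nothing.
It fails at once if the index plate and stand are forced: a force above 30 N on them, from the pin or the robot (contact force between stand and anything else above 30 N).
It fails at once if a bystander on the bench is moved by more than 20 mm (distance of any of vial, vial_2, electrode_cap, amber_bottle, meter, wash_bottle from where it was at the start of the episode above 0.02 m).
It fails at once if a beaker is tipped by more than 0.4 rad (angle between any of tall_beaker, low_beaker, low_beaker_2's own z axis and vertical above 0.4 rad).
It also fails if it takes over 48 s, if anything falls off the work surface, if the arm or the gripper's body presses on something with over 40 N, if the wrist force passes 120 N, or if a joint passes its speed limit or range.

## Working session

There is one attempt and no reset: what is moved stays moved. The work goes in short steps, Python scripts to look and compute and a tool call to move; the robot and the scene stay as the last step left them, time stands still between calls to the robot, and variables do not carry over. Pictures are saved under pics/ and viewed, about 8 in all and at most 12, crops included, and the job is handed in when it is done.

Besides the shell and the picture viewer there is one more tool, called after ">>>" as a command line: name --pt "numbers of a row" for each row, then --argument value for the rest. step_arm: Moves the arm, as the interface text tells. Its arguments: {"type":"object","properties":{"translation":{"type":"array"},"yaw":{"type":"array"},"grip":{"type":"array"}},"required":["translation","yaw","grip"]}

```bash
mkdir -p pics; cat > h.py <<'E'
import numpy as np, cv2
from cell import sensors, snapshot, get_calibration, r
from scipy.spatial.transform import Rotation as R
def cam(name,obs=None):
    c=get_calibration(name); K=np.array([[c['fx'],0,c['cx']],[0,c['fy'],c['cy']],[0,0,1]])
    if name=='wrist':
        o=obs or sensors.get_obs(); T=np.eye(4);T[:3,:3]=R.from_rotvec(o['ee_rot']).as_matrix();T[:3,3]=o['position']
        W=T@np.array(c['T_tool_cam']); return K,W[:3,:3].T,-W[:3,:3].T@W[:3,3]
    return K,cv2.Rodrigues(np.array(c['rvec'],float))[0],np.array(c['tvec'],float).ravel()
def onplane(C,px,z):
    K,Rm,t=C; d=Rm.T@np.linalg.inv(K)@np.array([px[0],px[1],1.]); o=-Rm.T@t
    return o+d*(z-o[2])/d[2]
def proj(C,P):
    K,Rm,t=C; p=K@(Rm@np.asarray(P,float)+t); return p[:2]/p[2]
E
python3 - <<'E'
from h import *
o=sensors.get_obs(); print({k:np.round(v,3) for k,v in o.items()}); print(R.from_rotvec(o['ee_rot']).as_matrix().round(3))
for n in('top','scene'):
    cv2.imwrite(f'pics/{n}0.png',snapshot(n)); K,Rm,t=cam(n); print(n,K[0,0],(-Rm.T@t).round(3))
a=cv2.imread('pics/top0.png');b=cv2.imread('pics/scene0.png')
cv2.imwrite('pics/both.png',np.vstack([a,b])[:, :] )
E
```

```text
{'time_s': np.float64(0.0), 'q': array([ 1.214,  0.494,  1.346,  0.   ,  1.303, -0.095]), 'qd': array([-0.001, -0.002,  0.001, -0.   , -0.002, -0.001]), 'joint_efforts': array([-2.0000e-03, -8.7885e+01, -3.8184e+01,  7.0000e-02,  5.4000e-02,
       -0.0000e+00]), 'position': array([0.161, 0.604, 0.213]), 'ee_rot': array([-1.016,  1.322,  1.015]), 'force': array([-0.997,  0.084, -0.014]), 'wrist_torque': array([-0.007,  0.013, -0.013]), 'width': np.float64(0.998)}
[[-0.    -0.966  0.258]
 [-0.001  0.258  0.966]
 [-1.     0.    -0.001]]
top 452.1005944727456 [ 0.395 -0.022  1.343]
scene 461.88961612353813 [1.459 0.603 0.806]
```

View pics/top0.png

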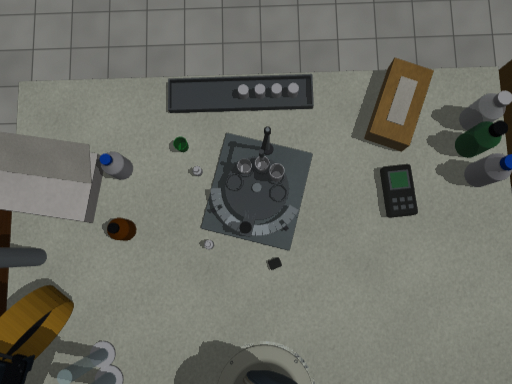

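View pics/scene0.png

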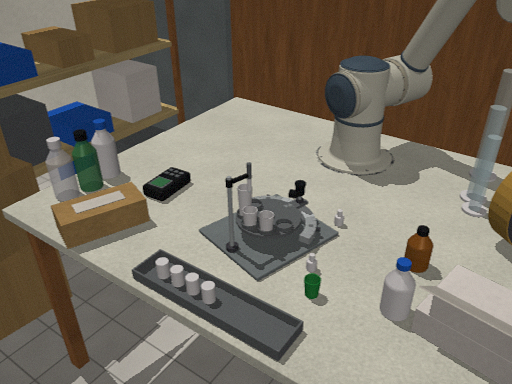

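The top view shows the stand around (257,188), the knob at (246,227), and beakers at (244,167), (262,163) and (277,171). In the scene view the tall beaker (245,197) is on the -y side. The green cup (181,145) and the four white cups in the tray are look-alikes. Next I'll look at a close crop.

```bash
python3 - <<'E'
from h import *
a=cv2.imread('pics/top0.png')[120:260,190:325];b=cv2.imread('pics/scene0.png')[150:280,190:350]
g=lambda i,w:cv2.convertScaleAbs(cv2.resize(i,(w,int(w*i.shape[0]/i.shape[1])),interpolation=cv2.INTER_CUBIC),alpha=1.8)
A=g(a,560);cv2.imwrite('pics/c1.png',A)
C=cam('top');C2=cam('scene')
# stand corners via mask of dark grey
im=cv2.imread('pics/top0.png')
for n,px,z in [('knob',(246,227),.12),('hub',(257,187.5),.072),('tallR',(277,171),.154),('left',(244,167),.112),('mid',(262,163),.112)]:
    p=onplane(C,px,z); print(n,p.round(4),'scene',proj(C2,p).round(1))
E
```

```text
knob [0.4647 0.0354 0.12  ] scene [298.8 184.1]
hub [0.5786 0.0041 0.072 ] scene [267.4 212.8]
tallR [ 0.6097 -0.0521  0.154 ] scene [244.  186.6]
left [0.6312 0.0379 0.112 ] scene [266.8 213.7]
mid [ 0.641  -0.0123  0.112 ] scene [249.3 209.4]
```

View pics/c1.png

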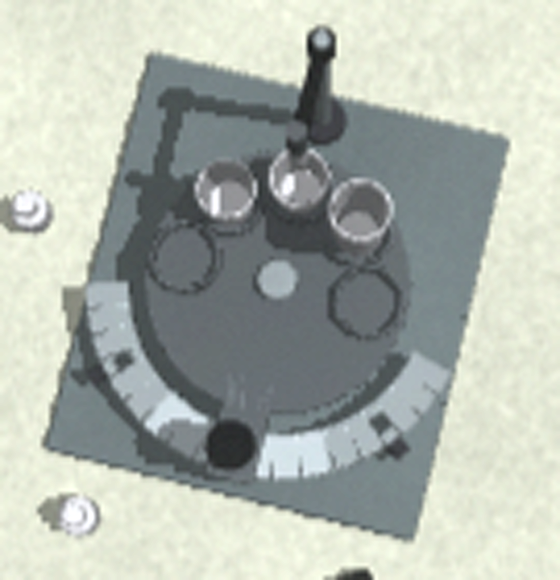

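```bash
python3 - <<'E'
from h import *
C=cam('top'); s=560/135
f=lambda u,v,z:onplane(C,(190+(u+.5)/s-.5,120+(v+.5)/s-.5),z)
cs=[f(*p,.012) for p in[(150,53),(509,138),(413,540),(45,447)]]
print([np.linalg.norm(cs[i]-cs[i-1]).round(3) for i in range(4)]); cen=np.mean(cs,0); hub=f(277,280,.072); print(cen,hub)
ax=(cs[0]+cs[1]-cs[2]-cs[3])[:2]; th=np.arctan2(ax[1],ax[0]); print('stand yaw',th,np.degrees(th))
for c in(cen,hub):
  for n,p in dict(knob=f(231,443,.125),left=f(123,361,.045),right=f(383,424,.045),right2=f(396,447,.045),tall=f(359,212,.154),e=f(300,180,.112)).items():
    d=(p-c)[:2]; print(n,p.round(4),np.linalg.norm(d).round(4),(np.degrees(np.arctan2(d[1],d[0])-th)%360).round(1))
o=sensors.get_obs();k=f(231,443,.125)-o['position'];print(k, R.from_rotvec(o['ee_rot']).as_matrix().T@k*1000)
E
```

```text
[np.float64(0.296), np.float64(0.269), np.float64(0.297), np.float64(0.268)]
[0.58021863 0.00585159 0.012     ] [0.57969428 0.00578625 0.072     ]
stand yaw -0.2699716613319738 -15.468236782457303
knob [0.466 0.037 0.125] 0.1184 180.2
left [0.5297 0.115  0.045 ] 0.1203 130.3
right [ 0.481  -0.0644  0.045 ] 0.1215 230.8
right2 [ 0.465  -0.0729  0.045 ] 0.1396 229.8
tall [ 0.6105 -0.0499  0.154 ] 0.0634 314.0
e [ 0.641  -0.0121  0.112 ] 0.0633 359.0
knob [0.466 0.037 0.125] 0.1179 180.1
left [0.5297 0.115  0.045 ] 0.1201 130.1
right [ 0.481  -0.0644  0.045 ] 0.1211 230.9
right2 [ 0.465  -0.0729  0.045 ] 0.1391 229.9
tall [ 0.6105 -0.0499  0.154 ] 0.0636 314.4
e [ 0.641  -0.0121  0.112 ] 0.0638 359.2
[ 0.30497315 -0.56650139 -0.08837826] [  88.87121006 -440.71606774 -468.63037011]
```

The right hole shows at crop (383,424), which puts it about 50.8° round at a radius of 121 mm. The tall beaker is at -45° with a 63 mm radius, so the carousel turns positive (knob to -y). The axis is at about (0.580, 0.0058) and the knob at (0.464, 0.038). The jaws are already tangential, so I'll move over the knob.

>>> step_arm --pt "0 -32 -34" --pt "0 -32 -34" --pt "0 -32 -34" --pt "0 -32 -34" --pt "0 -32 -34" --pt "0 -32 -34" --pt "0 -32 -34" --pt "0 -32 -34" --pt "0 -32 -34" --pt "0 -32 -34" --yaw '[0,0,0,0,0,0,0,0,0,0]' --grip '[60,60,60,60,60,60,60,60,60,60]'

```text
time_s: 1.1
position: [0.3863, 0.1815, 0.2112]
ee_rot: [-1.022, 1.32, 1.022]
force: [1.4, -0.1, -0.5]
width: 0.658
```

>>> step_arm --pt "0 -28 -30" --pt "0 -28 -30" --pt "0 -28 -30" --pt "0 -28 -30" --pt "10 0 0" --pt "10 0 0" --pt "10 0 0" --pt "10 0 0" --pt "0 0 0" --pt "0 0 0" --yaw '[0,0,0,0,0,0,0,0,0,0]' --grip '[60,60,60,60,60,60,60,60,60,60]'

```text
time_s: 2.1
position: [0.467, 0.0276, 0.1676]
ee_rot: [-1.019, 1.323, 1.02]
force: [-0.6, 0.2, 0.5]
width: 0.658
```

```bash
cat > look.py <<'E'
import sys
from h import *
o=sensors.get_obs(); M=R.from_rotvec(o['ee_rot']).as_matrix(); C=cam('wrist',o); im=snapshot('wrist')
print(o['time_s'],o['position'].round(4),M.round(3).tolist(),o['force'].round(1),o['width'])
for n,p in dict(knobtop=(.4643,.0378,.125),bush=(.4643,.0378,.07),tcp=o['position'],rhole=(.481,-.0644,.045)).items(): print(n,proj(C,p).round(1))
cv2.imwrite(f'pics/{sys.argv[1]}.png',cv2.convertScaleAbs(im,alpha=1.6))
E
python3 look.py w1
```

```text
2.1 [0.467  0.0276 0.1676] [[-0.003, -0.967, 0.253], [-0.002, 0.253, 0.967], [-1.0, 0.003, -0.002]] [-0.6  0.2  0.5] 0.658391951046205
knobtop [267.4 204.9]
bush [265.1 188.5]
tcp [256.  231.6]
rhole [178.9 219.8]
```

View pics/w1.png

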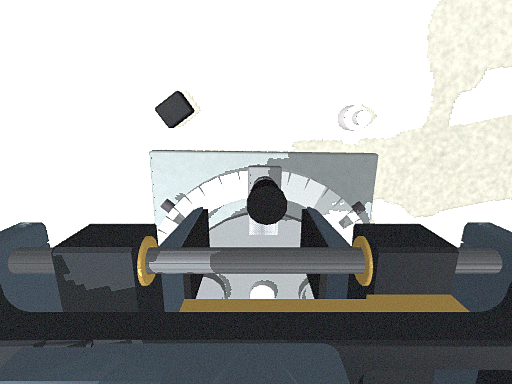

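The knob top appears at about (267,201), predicted (267,205), so the estimate holds. The cap (175,108) and vial (352,117) are clear of the gripper. I'll centre on the knob and descend.

>>> step_arm --pt "0 5 9" --pt "0 0 0" --pt "12 0 0" --pt "12 0 0" --pt "12 0 0" --pt "12 0 0" --pt "12 0 0" --pt "12 0 0" --pt "10 0 0" --pt "0 0 0" --yaw '[0,0,0,0,0,0,0,0,0,0]' --grip '[60,60,60,60,60,60,60,60,60,60]'

```text
time_s: 3.15
position: [0.4665, 0.0411, 0.0862]
ee_rot: [-1.025, 1.315, 1.018]
force: [-0.3, 0.1, 0.7]
width: 0.659
```

```bash
python3 look.py w2;python3 -c "
from h import *
cv2.imwrite('pics/s2.png',cv2.resize(snapshot('scene')[130:260,200:370],None,fx=4,fy=4,interpolation=cv2.INTER_CUBIC))"
```

```text
3.15 [0.4665 0.0411 0.0862] [[0.005, -0.968, 0.249], [-0.002, 0.249, 0.969], [-1.0, -0.005, -0.001]] [-0.3  0.1  0.7] 0.6594247762088452
knobtop [249.2 258.7]
bush [250.7 220.8]
tcp [256.  231.6]
rhole [137.5 256.9]
```

View pics/w2.png

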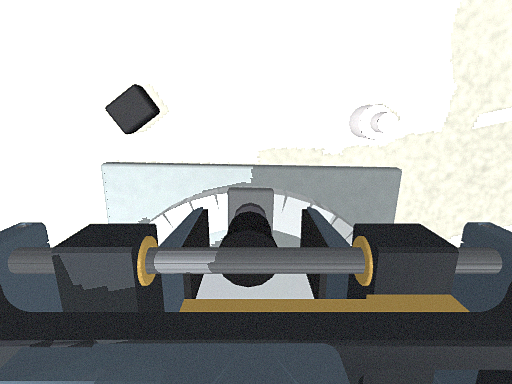

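The knob sits between the fingers at (249,250), 3-4 mm off centre, as predicted. I'll correct that, go down 10 mm more and close.

>>> step_arm --pt "0 1.5 -4" --pt "5 0 0" --pt "5 0 0" --pt "0 0 0" --pt "0 0 0" --pt "0 0 0" --pt "0 0 0" --pt "0 0 0" --pt "0 0 0" --pt "0 0 0" --yaw '[0,0,0,0,0,0,0,0,0,0]' --grip '[60,60,60,40,30,20,20,20,20,20]'

```text
time_s: 4.25
position: [0.4654, 0.0371, 0.0779]
ee_rot: [-1.027, 1.312, 1.015]
force: [0.0, 0.0, -1.7]
width: 0.347
```

>>> step_arm --pt "0 0 0" --pt "0 0 0" --pt "0 0 0" --pt "-2 0 0" --pt "-2 0 0" --pt "-2 0 0" --pt "-2 0 0" --pt "0 0 0" --pt "0 0 0" --pt "0 0 0" --yaw '[0,0,0,0,0,0,0,0,0,0]' --grip '[20,20,20,20,20,20,20,20,20,20]'

```text
time_s: 5.25
position: [0.4653, 0.0371, 0.0862]
ee_rot: [-1.027, 1.312, 1.015]
force: [1.9, 0.5, -8.2]
width: 0.346
```

>>> step_arm --pt "-2 0 0" --pt "-2 0 0" --pt "-2 0 0" --pt "-1 0 0" --pt "0 0 0" --pt "0 -0.2 -6.3" --pt "0 -0.2 -6.3" --pt "0 -0.2 -6.3" --pt "0 -0.2 -6.3" --pt "0 0 0" --yaw '[0,0,0,0,0,-0.0524,-0.0524,-0.0524,-0.0524,0]' --grip '[20,20,20,20,20,20,20,20,20,20]'

```text
time_s: 6.25
position: [0.4612, 0.0118, 0.0935]
ee_rot: [-1.189, 1.221, 1.177]
force: [2.1, 0.3, -9.8]
width: 0.345
```

```bash
cat > ang.py <<'E'
from h import *
o=sensors.get_obs(); M=R.from_rotvec(o['ee_rot']).as_matrix(); d=o['position'][:2]-np.array([.580,.0058])
print(o['time_s'],o['position'].round(4),'r',np.linalg.norm(d).round(4),'ang',(np.degrees(np.arctan2(d[1],d[0]))+15.47-180).round(2)%360,'jaw',np.degrees(np.arctan2(M[1,2],M[0,2])).round(1),'tilt',M[2].round(3),'F',o['force'].round(1),'Ftool',(M.T@o['force']).round(1),o['width']*91.2)
E
python3 ang.py
```

```text
6.25 [0.4612 0.0118 0.0935] r 0.119 ang 12.6 jaw 88.0 tilt [-1.    -0.008 -0.001] F [ 2.1  0.3 -9.8] Ftool [ 9.8 -2.   0.4] 31.496400106280415
```

>>> step_arm --pt "0 -0.3 -8.4" --pt "0 -0.3 -8.4" --pt "0 -0.3 -8.4" --pt "0 -0.3 -8.4" --pt "0 -0.3 -8.4" --pt "0 -0.3 -8.4" --pt "0 -0.3 -8.4" --pt "0 -0.3 -8.4" --pt "0 0 0" --pt "0 0 0" --yaw '[-0.07,-0.07,-0.07,-0.07,-0.07,-0.07,-0.07,-0.07,0,0]' --grip '[20,20,20,20,20,20,20,20,20,20]'

```text
time_s: 7.25
position: [0.4758, -0.0517, 0.0928]
ee_rot: [-1.588, 0.91, 1.583]
force: [1.7, -0.8, -9.7]
width: 0.341
```

```bash
python3 ang.py; python3 look.py w3
```

```text
7.25 [ 0.4758 -0.0517  0.0928] r 0.119 ang 44.370000000000005 jaw 120.2 tilt [-1.    -0.003 -0.001] F [ 1.7 -0.8 -9.7] Ftool [ 9.7 -1.1 -1.6] 31.129860778614006
7.25 [ 0.4758 -0.0517  0.0928] [[0.003, -0.864, -0.503], [0.001, -0.503, 0.864], [-1.0, -0.003, -0.001]] [ 1.7 -0.8 -9.7] 0.34133619274796057
knobtop [400.6 311.6]
bush [364.4 263.6]
tcp [256.1 232.8]
rhole [239.2 207.5]
```

View pics/w3.png

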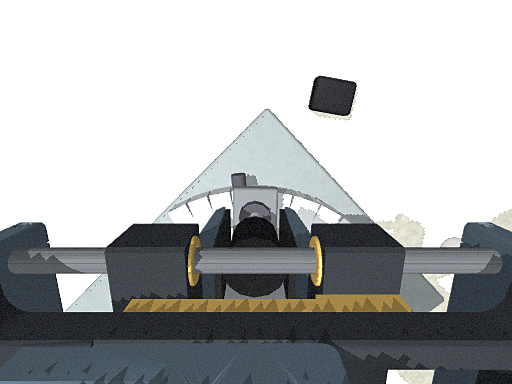

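The wrist view shows the knob held upright, with the clamp screw of the right block at (239,180), a little further on. I'm at about 44°. I'll advance 3°, lower the pin onto the plate and open just enough to free the knob.

>>> step_arm --pt "0 -0.1 -3.1" --pt "0 -0.1 -3.1" --pt "0 0 0" --pt "1 0 0" --pt "1 0 0" --pt "1 0 0" --pt "0 0 0" --pt "0 0 0" --pt "0 0 0" --pt "0 0 0" --yaw '[-0.026,-0.026,0,0,0,0,0,0,0,0]' --grip '[20,20,20,20,20,20,20,20,37,37]'

```text
time_s: 8.3
position: [0.4791, -0.0564, 0.0901]
ee_rot: [-1.625, 0.874, 1.619]
force: [1.1, -0.6, -0.3]
width: 0.405
```

```bash
python3 ang.py
```

```text
8.3 [ 0.4791 -0.0564  0.0901] r 0.1185 ang 47.120000000000005 jaw 123.3 tilt [-1.    -0.003 -0.002] F [ 1.1 -0.6 -0.3] Ftool [ 0.3 -0.6 -1.1] 36.96805399597556
```

>>> step_arm --pt "0 0 -0.7" --pt "0 0 -0.7" --pt "0 0 -0.7" --pt "0 0 -0.7" --pt "0 0 -0.7" --pt "0 0 -0.7" --pt "0 0 -0.7" --pt "0 0 -0.7" --pt "0 0 -0.7" --pt "0 0 -0.7" --yaw '[-0.005,-0.005,-0.005,-0.005,-0.005,-0.005,-0.005,-0.005,-0.005,-0.005]' --grip '[37,37,37,37,37,37,37,37,37,37]'

```text
time_s: 9.3
position: [0.4819, -0.0595, 0.0903]
ee_rot: [-1.657, 0.834, 1.659]
force: [-1.1, 5.8, 0.9]
width: 0.403
```

```bash
python3 ang.py
```

```text
9.3 [ 0.4819 -0.0595  0.0903] r 0.1178 ang 49.120000000000005 jaw 126.3 tilt [-1.    -0.004  0.003] F [-1.1  5.8  0.9] Ftool [-0.9 -2.6  5.3] 36.75970387185638
```

>>> step_arm --pt "0 0.2 -0.8" --pt "0 0.2 -0.8" --pt "0 0.2 -0.8" --pt "0 0.1 -0.8" --pt "0 0 -0.8" --pt "0 0 -0.8" --pt "0 0 -0.8" --pt "0 0 -0.8" --pt "0 0 -0.8" --pt "0 0 -0.8" --yaw '[-0.004,-0.004,-0.004,-0.004,-0.004,-0.004,-0.004,-0.004,-0.004,-0.004]' --grip '[37,37,37,37,37,37,37,37,37,37]'

```text
time_s: 10.3
position: [0.4846, -0.0647, 0.0898]
ee_rot: [-1.681, 0.801, 1.692]
force: [-2.7, 9.2, 4.5]
width: 0.406
```

```bash
python3 ang.py
```

```text
10.3 [ 0.4846 -0.0647  0.0898] r 0.1186 ang 51.93000000000001 jaw 128.8 tilt [-1.    -0.004  0.008] F [-2.7  9.2  4.5] Ftool [-4.4 -3.7  8.9] 37.034585970848006
```

```bash
python3 - <<'E'
from h import *
C=cam('scene')
for z in(.125,.137): print(proj(C,(.4845,-.0625,z)).round(1))
im=snapshot('scene')
cv2.imwrite('pics/s4.png',cv2.convertScaleAbs(cv2.resize(im[120:240,200:360],None,fx=5,fy=5,interpolation=cv2.INTER_CUBIC),alpha=1.6))
E
python3 ang.py
```

```text
[266.9 175.8]
[266.9 172.2]
10.35 [ 0.4847 -0.0646  0.0898] r 0.1185 ang 51.93000000000001 jaw 128.8 tilt [-1.    -0.004  0.008] F [-2.6  9.9  4.3] Ftool [-4.2 -4.2  9.4] 37.22745023360241
```

View pics/s4.png

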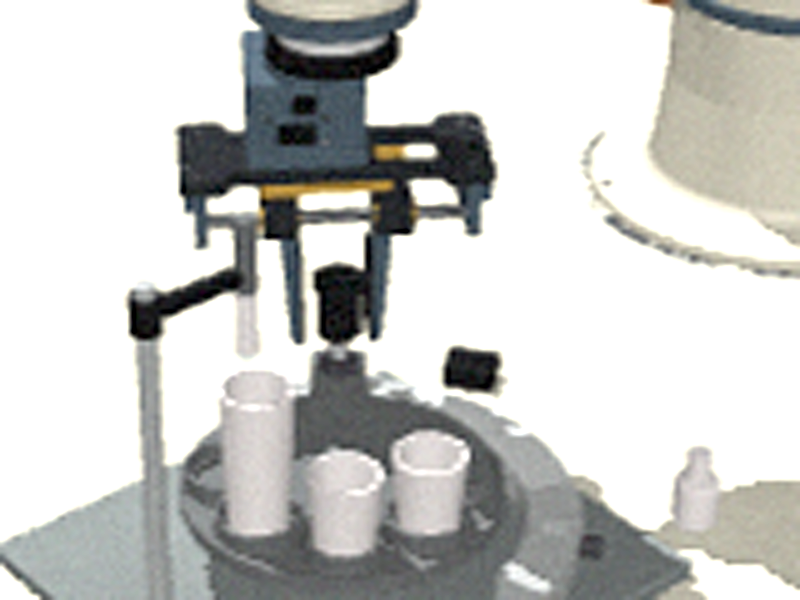

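```bash
python3 - <<'E'
from h import *
C=cam('scene')
# knob front-edge points (toward camera) for home/out
c=np.array([.580,.0058]);a=np.radians(180-15.47+50.7);k=c+.12*np.array([np.cos(a),np.sin(a)])
v=np.array([1.459,.603])-k;v/=np.linalg.norm(v)
f=lambda r,z:((proj(C,(*(k+r*v),z))-[200,120])*5).round(0)
for n,l in(('home',0),('out',.012)): print(n,'top back',f(-.0165,.125+l),'rim bottom front',f(.0165,.115+l),'barrel bottom front',f(.014,.085+l))
print('bush top',f(0,.07))
im=cv2.imread('pics/s4.png'); print(im[250:370:4,338].mean(1).astype(int))
E
```

```text
home top back [336. 263.] rim bottom front [335. 306.] barrel bottom front [335. 347.]
out top back [336. 245.] rim bottom front [335. 288.] barrel bottom front [335. 330.]
bush top [335. 356.]
[255 255 255 179  70  17  26  39  15  16  26  24  19  27   3  14  30  32
  31  30  17   5  11  50 141 176 176 145  62  62]
```

The knob top's back edge is at row 264 and the barrel bottom at about 343. Fully home would be 263/347, out 245/330, so the pin has dropped in. I'll release the side load and open.

>>> step_arm --pt "0 0 1.5" --pt "0 0 1" --pt "0 0 0" --pt "0 0 0" --pt "0 0 0" --pt "0 0 0" --pt "0 0 0" --pt "0 0 0" --pt "0 0 0" --pt "0 0 0" --yaw '[0,0,0,0,0,0,0,0,0,0]' --grip '[37,37,37,37,60,60,60,60,60,60]'

```text
time_s: 11.35
position: [0.4841, -0.0633, 0.0902]
ee_rot: [-1.683, 0.801, 1.69]
force: [-0.4, -0.3, 0.2]
width: 0.662
```

```bash
python3 ang.py
```

```text
11.35 [ 0.4841 -0.0633  0.0902] r 0.1182 ang 51.24000000000001 jaw 128.9 tilt [-1.    -0.004  0.007] F [-0.4 -0.3  0.2] Ftool [-0.2  0.5 -0. ] 60.405950050870814
```

>>> step_arm --pt "-15 0 0" --pt "-20 0 0" --pt "-25 0 0" --pt "-25 0 0" --pt "-25 0 0" --pt "0 25 0" --pt "0 25 0" --pt "0 25 0" --pt "0 20 0" --pt "0 0 0" --yaw '[0,0,0,0,0,0,0,0,0,0]' --grip '[60,60,60,60,60,60,60,60,60,60]'

```text
time_s: 12.35
position: [0.4076, -0.1252, 0.2045]
ee_rot: [-1.685, 0.8, 1.692]
force: [-0.2, 0.4, -0.3]
width: 0.656
```

```bash
python3 ang.py; python3 - <<'E'
from h import *
a=snapshot('scene')[130:250,210:350];b=snapshot('top')[130:250,190:330]
g=lambda i:cv2.convertScaleAbs(cv2.resize(i,None,fx=4,fy=4,interpolation=cv2.INTER_CUBIC),alpha=1.6)
v=np.vstack([g(a),g(b)]);cv2.imwrite('pics/fs.png',g(a));cv2.imwrite('pics/ft.png',g(b))
cv2.imwrite('pics/f.png',cv2.resize(np.hstack([g(a),g(b)]),(800,343)))
im=snapshot('scene')[120:240,200:360]; s=cv2.convertScaleAbs(cv2.resize(im,None,fx=5,fy=5,interpolation=cv2.INTER_CUBIC),alpha=1.6)
print(s[250:370:4,338].mean(1).astype(int))
E
```

```text
12.35 [ 0.4076 -0.1252  0.2045] r 0.2165 ang 52.69999999999999 jaw 129.0 tilt [-1.    -0.004  0.006] F [-0.2  0.4 -0.3] Ftool [ 0.3 -0.1  0.4] 59.8694042671163
[255 255 255 177  69  14  12  23  20  33  28  24  30  33  33  18  13  17
  11  25  24  18  17  31 137 179 176 142  68  67]
```

View pics/f.png

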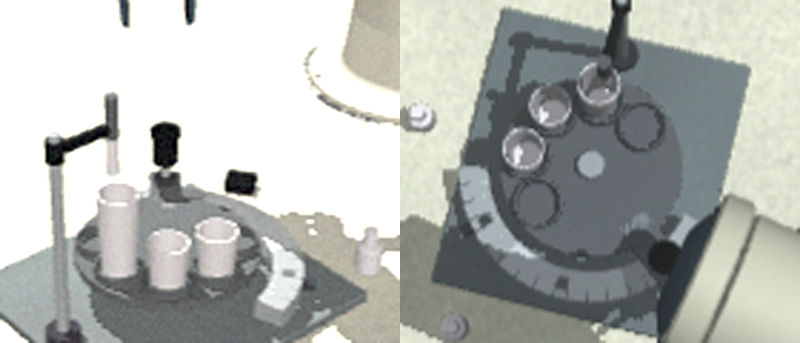

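The tall beaker stands under the electrode tip and the knob hasn't moved since release. I'll calibrate the height estimate against the start picture, where the pin was known to be home.

```bash
python3 - <<'E'
from h import *
C=cam('scene');c=np.array([.580,.0058])
ims=[('start',cv2.imread('pics/scene0.png'),0),('now',snapshot('scene'),50.7)]
for n,im,d in ims:
    a=np.radians(180-15.47+d);k=c+.12*np.array([np.cos(a),np.sin(a)]);v=np.array([1.459,.603])-k;v/=np.linalg.norm(v)
    P=lambda r,z:proj(C,(*(k+r*v),z))
    for l in(0,.003,.012): print(n,l,'top',P(-.0165,.125+l).round(2),'bot',P(.014,.085+l).round(2),'bush',P(0,.07).round(2))
    u=int(round(P(0,.1)[0])); g=im.mean(2)
    for q in(u-1,u,u+1): print(q,g[165:200,q].astype(int))
t=snapshot('top');cv2.imwrite('pics/tt.png',t)
T=cam('top')
# tall beaker rim & knob centres from displayed crop
s=343/480.
for n,(x,y),z in[('tall',(600-400,88),.154),('knob',(665-400,257),.125)]:
    p=onplane(T,(190+x/s/4,130+y/s/4),z);dd=p[:2]-c;print(n,p.round(4),np.linalg.norm(dd).round(4),(np.degrees(np.arctan2(dd[1],dd[0]))+15.47).round(1)%360)
E
```

```text
start 0 top [299.78 179.91] bot [298.97 197.17] bush [298.88 198.91]
start 0.003 top [299.82 179.02] bot [299.01 196.29] bush [298.88 198.91]
start 0.012 top [299.95 176.33] bot [299.13 193.66] bush [298.88 198.91]
298 [181 182 181 181 178 182 185 181 182 178 180 180 180 182 192  54  18  27
  15  17  10  18   8   8   5  10  25  12  10  10  12  38  83  80  62]
299 [179 182 182 180 179 178 181 184 180 174 177 178 180 183 177  53  16  22
  18  23  24  14  16   9   6   3  16  11  17  16  13  48 100 104  89]
300 [184 181 181 185 177 176 182 182 179 177 175 180 180 184 164  46  13  24
  22  25  17  16  10  17  14  20  11   3  17  11   7  56  91  96  83]
now 0 top [267.1  172.58] bot [267.05 189.36] bush [267.04 191.16]
now 0.003 top [267.11 171.7 ] bot [267.05 188.5 ] bush [267.04 191.16]
now 0.012 top [267.12 169.06] bot [267.06 185.91] bush [267.04 191.16]
266 [183 181 184 190 187 186 189 134  33   6   7   9  22  11   9   4  15   9
  18  21  22  18   6  90  89  73  56  38  35  41  49  54  55  56  50]
267 [188 184 185 187 183 187 188 110  23   9  13  19   0  18  12  20  12   2
  21  18  12  16   3  26  99 101  98  44  43  42  44  58  59  55  54]
268 [187 187 182 188 190 187 190 123  33   5  24  16  10  17  20   7  16  14
   5  23  23  11  14  34 100  99  93  41  43  41  50  59  58  55  51]
tall [ 0.6388 -0.0073  0.154 ] 0.0602 2.9
knob [ 0.4808 -0.064   0.125 ] 0.1213 230.6
```

Height is within about 1 mm of home by image. I'll confirm by touch: with the fingers shut, I'll touch the knob's top, which should be at z = 0.125 when home.

>>> step_arm --pt "0 -24 0" --pt "0 -24 0" --pt "0 -24 0" --pt "0 -23 1" --pt "14 0 0" --pt "14 0 0" --pt "14 0 0" --pt "14 0 0" --pt "8 0 0" --pt "0 0 0" --yaw '[0,0,0,0,0,0,0,0,0,0]' --grip '[0,0,0,0,0,0,0,0,0,0]'

```text
time_s: 13.6
position: [0.4911, -0.0546, 0.1376]
ee_rot: [-1.693, 0.791, 1.696]
force: [-0.2, -0.7, -0.1]
width: 0.008
```

```bash
python3 ang.py
```

```text
13.6 [ 0.4911 -0.0546  0.1376] r 0.1075 ang 49.670000000000016 jaw 129.6 tilt [-1.    -0.006  0.005] F [-0.2 -0.7 -0.1] Ftool [ 0.1  0.6 -0.4] 0.7127876427462181
```

Overshot inward by 12 mm, so I'll correct that and go down gently.

>>> step_arm --pt "0 12 -2" --pt "0 0 0" --pt "4 0 0" --pt "3 0 0" --pt "1 0 0" --pt "1 0 0" --pt "0.7 0 0" --pt "0.7 0 0" --pt "0.7 0 0" --pt "0.7 0 0" --yaw '[0,0,0,0,0,0,0,0,0,0]' --grip '[0,0,0,0,0,0,0,0,0,0]'

```text
time_s: 14.6
position: [0.484, -0.0645, 0.1266]
ee_rot: [-1.696, 0.79, 1.693]
force: [0.4, -0.6, 0.8]
width: 0.003
```

```bash
python3 ang.py
```

```text
14.6 [ 0.484  -0.0645  0.1266] r 0.119 ang 51.69 jaw 129.6 tilt [-1.    -0.008  0.002] F [ 0.4 -0.6  0.8] Ftool [-0.8  0.1 -0.7] 0.29630922071536747
```

There is no contact even at z = 0.1266, so the pin is less than 1.6 mm up and counts as home. I'll retract and hand in.

>>> step_arm --pt "-15 0 0" --pt "-20 0 0" --pt "-20 0 0" --pt "-20 0 0" --pt "-20 0 0" --pt "0 20 0" --pt "0 20 0" --pt "0 20 0" --pt "0 0 0" --pt "0 0 0" --yaw '[0,0,0,0,0,0,0,0,0,0]' --grip '[0,0,0,0,0,0,0,0,0,0]'

```text
time_s: 15.6
position: [0.436, -0.1041, 0.225]
ee_rot: [-1.697, 0.79, 1.694]
force: [0.2, -0.5, -0.9]
width: 0.004
```

```bash
python3 ang.py; python3 -c "
from h import *
r.job_done()"
```

```text
15.6 [ 0.436  -0.1041  0.225 ] r 0.1812 ang 52.81999999999999 jaw 129.6 tilt [-1.    -0.008  0.002] F [ 0.2 -0.5 -0.9] Ftool [ 0.9  0.2 -0.5] 0.3907748066258779
the job is handed in; nothing more can be done
```

The tall beaker is under the pH electrode and the index pin has dropped home in the right (-y) hole. The job was handed in at 15.6 s; no verdict was reported.

I lifted the pin about 15 mm and turned the carousel to about 47°. I then set the pin on the plate, opened the fingers just enough to free the knob, and nudged it along in steps under 1 mm. It dropped in at about 50.6°. The wrist readings, taken at the end of each call, showed at most about 10 N while nudging.

**Pin home:** the camera put the knob about 1 mm above its home height. Touching down with closed fingers met no contact at z = 0.1266, which puts the pin less than 1.6 mm up (limit 2.5 mm).

**Tall beaker:** the top view put it about 3° past the electrode line, while the knob's angle implies about 5.6°. That is roughly 3 to 7 mm off in plan, inside the 14 mm limit.

**The rest:** in the last pictures all three beakers stood upright in their pockets, and the bystanders in view (both vials and the cap) looked unmoved. I did not look again at the amber bottle, meter or wash bottle, but the arm did not go near them after its first pass. The arm was clear of everything when I handed in.

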